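Measure a cattle cannon bone on the osteometric board

TASK

Measure the big cattle bone on the bone-measuring board: lay it lengthwise and flat along the middle of the board between the fixed end plate and the slide, then bring the slide up gently until you feel it stop, so that the bone sits squarely with one end touching the end plate and the other touching the slide and its length can be read. Do not squeeze the old bone hard, leave the slide where it stopped, and do not disturb the small sheep bone or the four larger sherds round about.

Things in the scene. Friction and masses are not known exactly. Their poses are not given: they have to be found in the camera images.
- board: Bone-measuring (osteometric) board, fixed on the table: grey laminated base 400 mm long (its x), 120 mm wide (y), flat top 22 mm above the table, metal scale strip along its +y edge. The bone slides on it with 1 to 2.5 N of friction. Origin: centre of the underside; x points from the fixed end plate towards the slide, z up.
- head_face (a point): Foot of the fixed end plate's measuring face: mid-width, at board-top height, at board x = -155 mm; axes as board (x square out of the face, towards the slide). The end plate is a brown wooden wall 15 mm thick, 120 mm wide, 90 mm high above the board top, with gussets behind it.
- slide: The slide, running along the board's x with about 2 N of friction; it stays where left. Origin: foot of its measuring face (looking along -x), mid-width, at board-top height; axes as board. Reading = distance from the end plate's face to this face, 0 to 285 mm (180 mm when the bone is held between them), starts at 225 to 280 mm. Plate and foot together are 70 mm long.
- slide_top (a point): Middle of the top edge of the slide's upright brown wooden plate: plate 15 mm thick (x), 120 mm wide (y); this point is 7.5 mm behind the measuring face and 81 mm above the board top. Two gussets behind it, 55 mm high, stand at y = +-48 mm, so the middle of the plate can be pinched from above across its two faces.
- cattle_bone: Big pale cattle cannon bone to be measured: 180 mm long (its x), 54 mm wide (y) over both ends, 32 mm high; shaft 28 mm wide, 22 mm high, its underside 5 mm above what the ends lie on. -x end a flat joint face, +x end two rounded rollers; either may face the end plate. About 0.2 kg. Origin: centre of the underside, mid-length; starts on the table, z up.
- sheep_bone: Small brown sheep cannon bone, 120 mm long (x), 26 mm wide, 18 mm high, lying on the table; origin: centre of the underside. Leave alone.
- sherd0: Flat pottery sherd, about 75 x 55 x 9 mm, on the table; leave alone. Origin: middle of the underside.
- sherd1: Flat pottery sherd, about 65 x 50 x 9 mm, on the table; leave alone. Origin: middle of the underside.
- sherd2: Flat pottery sherd, about 80 x 60 x 9 mm, on the table beyond the board; leave alone. Origin: middle of the underside.
- sherd3: Flat pottery sherd, about 60 x 45 x 9 mm, on the table; leave alone. Origin: middle of the underside.

How it is judged:
On the way:
1. the slide bears on the bone while the bone is at the end plate (contact force between cattle_bone and slide above 0.5 N and x of cattle_bone in the frame of head_face between 0.0885 and 0.0915 m), for 0.05 s.
At the end, for the whole second after the job is handed in: The slide reads within 1.5 mm of the bone's 180 mm length; the bone lies at rest, flat on the board (under 5 mm off it, level within 0.1 rad), square within 0.05 rad, within 30 mm of the board's middle line and within 1.5 mm of touching the end plate; the slide is at rest (x of slide in the frame of head_face between 0.1785 and 0.1815 m and x of cattle_bone in the frame of head_face between 0.0885 and 0.0915 m and y of cattle_bone in the frame of head_face between -0.03 and 0.03 m and z of cattle_bone in the frame of head_face below 0.005 m and angle between the x axis of cattle_bone and the x axis of board, either way round below 0.05 rad and angle between the z axis of cattle_bone and the z axis of board, either way round below 0.1 rad and linear speed of each of cattle_bone, slide below 0.01 m/s).
It fails at once if the bone is squeezed hard by the slide (over 30 N) (contact force between cattle_bone and slide above 30 N).
It fails at once if the sheep bone or one of the four sherds is pushed out of its place (over 20 mm) (distance of any of sheep_bone, sherd0, sherd1, sherd2, sherd3 from where it was at the start of the episode above 0.02 m).
It also fails if it takes over 64 s, if anything falls off the work surface, if the arm or the gripper's body presses on something with over 40 N, if the wrist force passes 120 N, or if a joint passes its speed limit or range.

ROBOT

A 7-joint arm with a two-finger parallel gripper is mounted at the origin on the work surface. World frame = base frame: x ahead of the robot, y to its left, z up, the work surface at z = 0. Lengths are in m, angles in rad, forces in N, time in s.
With the tool pointing down it reaches from about 0.425 to 0.925 m from the base axis. Payload 6.8 kg.
Tool frame: the origin (TCP) lies at the very end of the fingers, on their centre line; the grasp point (between the pads) lies grasp_offset behind it (grasp_offset is the distance from the TCP to the grasp point, in m); z points along the fingers, y is the direction in which the jaws open and shut (so a half turn about z gives the same grasp; the last joint's range is limited). The gripper opens to 85 mm and grips with 20 to 120 N. Pads are 22 mm wide; open, the fingers measure 114 mm over their backs; the gripper's body (76 mm by 85 mm) begins 54 mm behind the grasp point. The pads swing forward as they close: fully open they stand 13 mm farther back than shut.
Start: joints at [-1.314, 0.477, 0.022, 1.555, -0.011, 1.109, -0.083], TCP at [0.241, 0.631, 0.194] pointing down, gripper open.
Joint ranges: [-2.96, 2.96], [-0.34, 2.1], [-1.41, 1.46], [0.24, 2.44], [-1.37, 4.51], [0.17, 1.92], [-2.96, 2.96]. Speed limits (rad/s): [2.39, 2.39, 3.14, 3.14, 3.14, 3.14, 3.14].

INTERFACE

Orientations are given as a unit quaternion [w, x, y, z].
In Python, from station import * gives the robot as it stands.
- The arm moves only by the shell command python3 -m handwheel 'ROWS' [FORCE]. ROWS is JSON, one flat list of numbers, 7 for each row, row after row: the shift along the world's x, y, z in cm, then the turn, a rotation vector about the world's x, y, z in degrees, then the opening, from 0 (shut) to 1 (fully open). In form: [tx, ty, tz, ax, ay, az, fingers, tx, ty, tz, ax, ay, az, fingers, ...]. A call has 1 to 8 rows; each row is the pose to reach, as a shift and turn from the pose measured when the call began; what a row does not reach only later rows make up. A row lasts 1/12 s, in which the tool goes at most 41.7 mm and 7.16 degrees, less where a joint would pass 70% of its speed; a pose out of reach is approached as far as the arm can. A call with a gripper value outside its range is refused whole. The fingers move at their own pace and stop on an object; FORCE is the grip in N (left out, the last holds). Time passes only in rows, so rows that repeat a pose let the fingers close. It gives the time, the measured TCP pose, the force and the opening at its end, in the units of the state.
- get_obs(): the state, without advancing time (a new reading comes with each control period).
- read_camera(name): name is "scene" or "side" or "wrist"; returns the picture (420x560x3 uint8, red, green, blue); there is no depth.
- camera_info(name): a dict with "fx", "fy", "cx", "cy" (pixels), "k1" (the pictures are not rectified: a ray, as slopes to the right and down, at radius r is drawn at 1 + k1 r^2 times it, then the intrinsics apply), "R" (3x3) and "t" (3): a world point X has camera coordinates R X + t; the wrist camera has in their place "mount" (4x4, takes a point from camera to tool coordinates, whose origin is the TCP and whose axes are the flange's). Camera axes: x right, y down, z forward; pixel columns grow to the right and rows downward; lengths in m; the calibration is good to about 2 mm. A picture is of the moment at which its call begins: read the wrist's pose just before it. camera_info takes no time and is no camera call.
- hand_in(): hands the job in, once; it reports no verdict.
The state is a dict: "t": time; "q": joint angles; "joint_vel": joint speeds; "joint_torque": joint torques, N m; "eef_pos": TCP position; "tool_rot": TCP orientation; "contact_force": force on the tool from outside, world axes, zero at the start; "torque": the same for the moment, N m; "gripper_width": opening from 0.0 (shut) to 1.0 (fully open).
Only numpy, scipy, OpenCV 4.12 (cv2) and the standard library are available. Lean on these libraries where they do the work, as an engineer would, in place of code of your own. Each camera call takes 0.05 s, during which the arm holds its last target. There are 200 camera calls.

## Working session

There is one attempt and no reset: what is moved stays moved. The work goes in short steps, Python scripts to look and compute and a shell command to move; the robot and the scene stay as the last step left them, time stands still between calls to the robot, and variables do not carry over. Pictures are saved under pics/ and viewed, on a budget of 10 in all, crops included, one or two more only if the job needs it, and the job is handed in when it is done.

```bash
mkdir -p pics; ls
python3 - <<'E'
from station import *
import cv2,numpy as np
o=get_obs();print(o)
for n in("scene","side","wrist"):
    c=camera_info(n);print(n,{k:np.round(v,4).tolist() for k,v in c.items()})
a=[read_camera(n) for n in("scene","side")]
for n,i in zip(("scene","side"),a): cv2.imwrite(f"pics/{n}0.png",i[:,:,::-1])
E
```

```text
pics
{'t': 0.0, 'q': array([-1.31412315,  0.47781516,  0.02230067,  1.55647199, -0.0115103 ,
        1.1092836 , -0.08309921]), 'joint_vel': array([ 0.00038529,  0.00067819,  0.00088476,  0.00186928,  0.00077416,
       -0.0009144 ,  0.00106022]), 'joint_torque': array([-7.37065384e-04, -5.96452081e+01,  1.60771105e+00, -2.81202382e+01,
        1.25282840e-02,  9.33377742e-03,  1.09648363e-05]), 'eef_pos': array([0.24055166, 0.62996441, 0.19260625]), 'tool_rot': array([-1.12811725e-04,  1.81351301e-01,  9.83417942e-01, -9.18483994e-04]), 'contact_force': array([-0.09016202,  0.2385786 ,  0.62685403]), 'torque': array([-0.03392347,  0.0219643 , -0.01752958]), 'gripper_width': 0.9995594799664967}
scene {'fx': 449.594, 'fy': 449.594, 'cx': 278.3954, 'cy': 214.1169, 'k1': 0.0282, 'R': [[0.4309, 0.9024, -0.007], [0.5075, -0.2487, -0.8249], [-0.7462, 0.3519, -0.5652]], 't': [-0.1723, -0.2606, 1.7039]}
side {'fx': 507.1229, 'fy': 507.1229, 'cx': 280.0711, 'cy': 201.9225, 'k1': -0.0798, 'R': [[0.9855, -0.1689, 0.0142], [-0.0773, -0.5222, -0.8493], [0.1508, 0.836, -0.5277]], 't': [-0.626, 0.0839, 1.563]}
wrist {'fx': 290.7493, 'fy': 290.7493, 'cx': 273.5715, 'cy': 213.9128, 'k1': -0.063, 'mount': [[0.0009, -0.9617, -0.274, 0.0691], [1.0, 0.001, -0.0002, -0.0004], [0.0005, -0.274, 0.9617, -0.1815], [0.0, 0.0, 0.0, 1.0]]}
```

View pics/scene0.png

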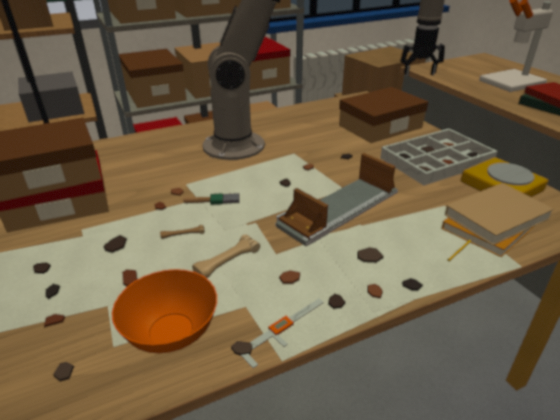

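View pics/side0.png

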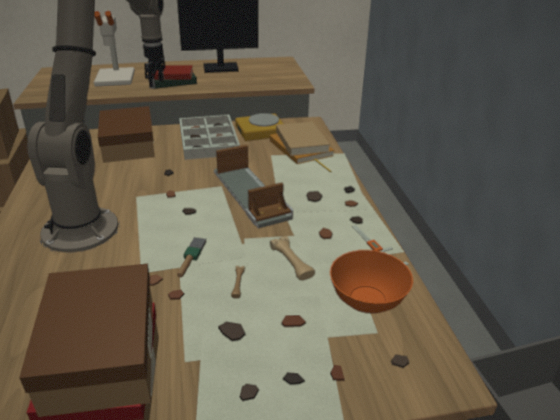

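The scene view shows the bone at (198–258, 238–272), the sheep bone at (183, 231), and the board running from about (290, 225) to (390, 180) with two brown plates. In the side view the bone is at (275–312, 240–272) and the board runs from (225, 165) to (285, 215). I'll enlarge both to tell the slide from the end plate.

```bash
cat > h.py <<'E'
from station import *
import cv2,numpy as np
from scipy.spatial.transform import Rotation as Ro
def cam(name,obs=None):
    c=camera_info(name)
    if name=="wrist":
        q=obs["tool_rot"];T=np.eye(4);T[:3,:3]=Ro.from_quat([q[1],q[2],q[3],q[0]]).as_matrix();T[:3,3]=obs["eef_pos"]
        W=np.linalg.inv(T@np.array(c["mount"]));c["R"],c["t"]=W[:3,:3],W[:3,3]
    c["R"]=np.array(c["R"]);c["t"]=np.array(c["t"])
    c["K"]=np.array([[c["fx"],0,c["cx"]],[0,c["fy"],c["cy"]],[0,0,1]]);c["D"]=np.array([c["k1"],0,0,0.])
    return c
def plane(c,px,z):
    s=cv2.undistortPoints(np.array(px,float).reshape(-1,1,2),c["K"],c["D"]).reshape(-1,2)
    d=np.c_[s,np.ones(len(s))]@c["R"];o=-c["R"].T@c["t"]
    return o+d*((z-o[2])/d[:,2])[:,None]
def proj(c,X):
    return cv2.projectPoints(np.array(X,float).reshape(-1,1,3),cv2.Rodrigues(c["R"])[0],c["t"],c["K"],c["D"])[0].reshape(-1,2)
def bone(im,c,z=0.016,lo=2500,roi=None):pass
E
python3 - <<'E'
import cv2,numpy as np
a=cv2.imread("pics/scene0.png")[150:290,180:410];b=cv2.imread("pics/side0.png")[135:285,200:350]
a=cv2.resize(a,(460*1,280),interpolation=3);b=cv2.resize(b,(300,300),interpolation=3)
cv2.imwrite("pics/c.png",cv2.resize(np.hstack([a,b[:280]]),(800,295)))
E
python3 - <<'E'
from h import *
c=cam("scene");print(plane(c,[[200,270],[258,241],[290,232],[395,190],[280,222]],0.02).round(3))
c=cam("side");print(plane(c,[[277,241],[307,273],[258,222],[290,215],[218,172]],0.02).round(3))
E
```

```text
[[ 0.651 -0.33   0.02 ]
 [ 0.608 -0.159  0.02 ]
 [ 0.609 -0.065  0.02 ]
 [ 0.558  0.323  0.02 ]
 [ 0.555 -0.069  0.02 ]]
[[ 0.595 -0.18   0.02 ]
 [ 0.651 -0.336  0.02 ]
 [ 0.553 -0.073  0.02 ]
 [ 0.659 -0.049  0.02 ]
 [ 0.452  0.27   0.02 ]]
```

View pics/c.png

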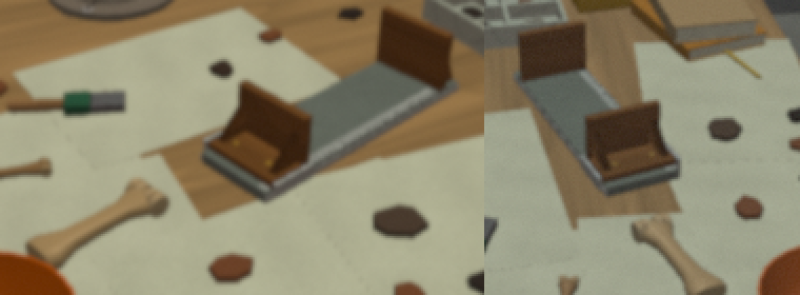

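The near unit, at lower world y with its foot visible, is the slide. The far one is the end plate, and the scale strip on the world +x side agrees with that. I'll move the wrist camera over the board.

```bash
python3 -m handwheel '[16,-28,11,0,0,-25,1,16,-28,11,0,0,-25,1,16,-28,11,0,0,-25,1,16,-28,11,0,0,-25,1,16,-28,11,0,0,-25,1,16,-28,11,0,0,-25,1,16,-28,11,0,0,-25,1,16,-28,11,0,0,-25,1]'; python3 -m handwheel '[17,-30,0,0,0,-25,1,17,-30,0,0,0,-25,1,17,-30,0,0,0,-25,1,17,-30,0,0,0,-25,1,17,-30,0,0,0,-25,1,17,-30,0,0,0,-25,1,17,-30,0,0,0,-25,1,17,-30,0,0,0,-25,1]'; python3 -m handwheel '[0,0,0,0,0,0,1,0,0,0,0,0,0,1,0,0,0,0,0,0,1]'
python3 - <<'E'
from h import *
o=get_obs();print(o);np.save("w1.npy",o,allow_pickle=True)
i=read_camera("wrist");cv2.imwrite("pics/w1.png",i[:,:,::-1])
E
```

```text
t: 0.77
eef_pos: [0.3975, 0.3541, 0.3007]
tool_rot: [-0.0, 0.39, 0.921, -0.001]
contact_force: [1.4, 0.2, 0.7]
gripper_width: 1.003
t: 1.43
eef_pos: [0.5612, 0.064, 0.3006]
tool_rot: [-0.001, 0.58, 0.815, -0.001]
contact_force: [0.7, 1.4, -0.3]
gripper_width: 0.998
t: 1.68
eef_pos: [0.5607, 0.0644, 0.3001]
tool_rot: [-0.001, 0.58, 0.815, -0.001]
contact_force: [0.4, -0.3, -1.2]
gripper_width: 0.999
{'t': 1.6833, 'q': array([-0.6470757 ,  0.22156361,  0.51183585,  1.71132549, -0.11422029,
        1.24179509,  0.22514728]), 'joint_vel': array([-0.02758311, -0.00893442, -0.02858654,  0.00362863, -0.0008948 ,
       -0.00113462, -0.00111562]), 'joint_torque': array([ 1.93866760e+00, -3.95889795e+01,  5.30616492e+00, -2.96260142e+01,
        1.92218190e-01, -2.74738770e-03,  3.99846572e-02]), 'eef_pos': array([0.56074149, 0.06440738, 0.30009122]), 'tool_rot': array([-0.00131716,  0.5799473 ,  0.81465218, -0.00110381]), 'contact_force': array([ 0.35256568, -0.29365418, -1.19593184]), 'torque': array([0.07327065, 0.02588904, 0.00630326]), 'gripper_width': 0.9988836376007016}
```

View pics/w1.png

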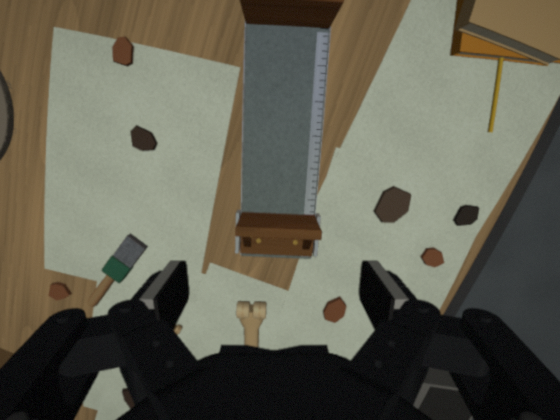

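The wrist view shows the board top with its edges from (244, 25) to (243, 212) on the left and (329, 32) to (313, 215) on the right. The end plate foot is at row ~27, the slide's top plate edge at (236–321, 215–237), and the bone's roller end at (252, 308). Next I'll get the bone pose from the two fixed views and the board pose from the wrist view.

Run:
```python
from h import *
for n,(x0,y0,x1,y1) in (("scene",(192,232,264,278)),("side",(268,234,318,280))):
    im=cv2.imread(f"pics/{n}0.png");c=cam(n);r=im[y0:y1,x0:x1]
    s=cv2.cvtColor(r,cv2.COLOR_BGR2HSV)[:,:,1]
    t,m=cv2.threshold(s,0,255,cv2.THRESH_OTSU)
    k,l,st,ce=cv2.connectedComponentsWithStats(m);
    j=[q for q in range(1,k)];j=max(j,key=lambda q:st[q,4] if l[(y1-y0)//2-6:(y1-y0)//2+6,(x1-x0)//2-6:(x1-x0)//2+6].__eq__(q).any() else 0)
    p=np.argwhere(l==j)[:,::-1]+[x0,y0]
    P=plane(c,p,0.014)[:,:2];mu=P.mean(0);w,v=np.linalg.eigh(np.cov(P.T));a=v[:,1];a=a*np.sign(a[1])
    u=(P-mu)@a;print(n,t,len(p),mu.round(4),"hd",np.degrees(np.arctan2(a[1],a[0])).round(1),"ext",u.min().round(3),u.max().round(3),"mid",(mu+a*(u.min()+u.max())/2).round(4))
o=np.load("w1.npy",allow_pickle=True).item();c=cam("wrist",o)
L=plane(c,[[244.5,27],[243,210],[330,33],[314,214],[317,33],[305,214]],.022);print(L.round(4))
print("slide top edge",plane(c,[[236,228],[321,236],[238,214],[318,215]],.103).round(4))
print("head top",plane(c,[[243,20],[334,27]],.022).round(4))
cv2.imwrite("pics/w1z.png",cv2.resize(cv2.imread("pics/w1.png")[0:270,220:350],None,fx=2.2,fy=2.2,interpolation=3))
```

```text
scene 81.0 888 [ 0.6228 -0.259 ] hd 108.0 ext -0.101 0.1 mid [ 0.623  -0.2595]
side 60.0 693 [ 0.6239 -0.2452] hd 105.0 ext -0.108 0.121 mid [ 0.6222 -0.2388]
[[ 0.4503  0.2534  0.022 ]
 [ 0.5307 -0.0046  0.022 ]
 [ 0.5681  0.2862  0.022 ]
 [ 0.6431  0.0273  0.022 ]
 [ 0.5506  0.2799  0.022 ]
 [ 0.6291  0.0225  0.022 ]]
slide top edge [[ 0.5307 -0.0086  0.103 ]
 [ 0.6455  0.019   0.103 ]
 [ 0.5274  0.0114  0.103 ]
 [ 0.6304  0.0458  0.103 ]]
head top [[0.4454 0.2615 0.022 ]
 [0.5706 0.2956 0.022 ]]
```

View pics/w1z.png

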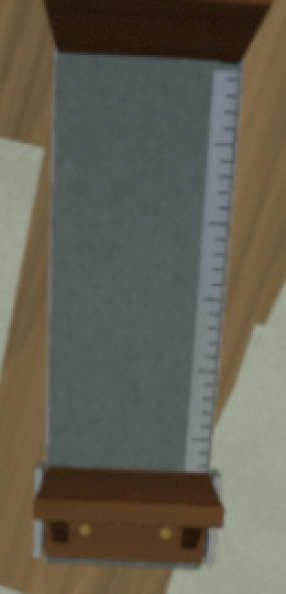

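The board's +x direction is heading −73.3°, the end-plate foot is at (0.508, 0.275) and the slide reads ≈ 0.278. The bone is near (0.623, −0.255) at heading ~107°. I'll take one clear wrist look at the bone before grasping.

```bash
python3 -m handwheel '[8,-33,0,0,0,0,1,8,-33,0,0,0,0,1,8,-33,0,0,0,0,1,8,-33,0,0,0,0,1,8,-33,0,0,0,0,1,8,-33,0,0,0,0,1,8,-33,0,0,0,0,1,8,-33,0,0,0,0,1]'; python3 -m handwheel '[2,-9,0,0,0,0,1,2,-9,0,0,0,0,1,2,-9,0,0,0,0,1,2,-9,0,0,0,0,1,2,-9,0,0,0,0,1]'
python3 - <<'E'
from h import *
o=get_obs();np.save("w2.npy",o,allow_pickle=True)
i=read_camera("wrist");cv2.imwrite("pics/w2.png",i[:,:,::-1])
E
```

```text
t: 2.4
eef_pos: [0.6406, -0.2589, 0.2998]
tool_rot: [-0.002, 0.577, 0.816, -0.0]
contact_force: [2.0, 0.8, 0.4]
gripper_width: 1.001
t: 2.82
eef_pos: [0.6612, -0.3469, 0.299]
tool_rot: [-0.003, 0.577, 0.817, 0.0]
contact_force: [0.1, 0.3, 0.1]
gripper_width: 1.0
```

View pics/w2.png

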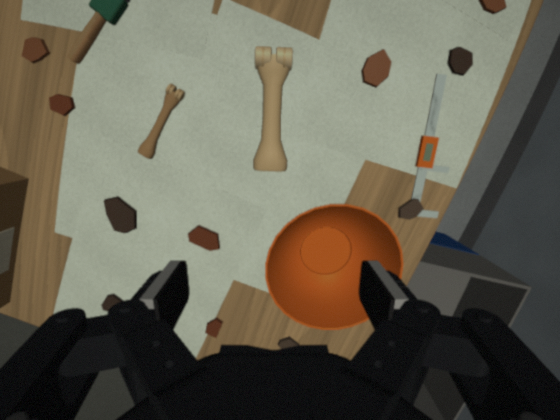

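The bone is clear: roller end at (254–293, 47), flat end at (253–287, 170). The sheep bone is at (163, 120) and the bowl rim at (335, 205).

Run:
```python
from h import *
o=np.load("w2.npy",allow_pickle=True).item();c=cam("wrist",o);im=cv2.imread("pics/w2.png")
x0,y0,x1,y1=240,40,305,178;s=cv2.cvtColor(im[y0:y1,x0:x1],cv2.COLOR_BGR2HSV)[:,:,1]
t,m=cv2.threshold(s,0,255,cv2.THRESH_OTSU);k,l,st,_=cv2.connectedComponentsWithStats(m);j=1+st[1:,4].argmax();print(st[1:])
p=np.argwhere(l==j)[:,::-1]+[x0,y0];P=plane(c,p,.014)[:,:2].astype(np.float32)
w,v=np.linalg.eigh(np.cov(P.T));a=v[:,1]*np.sign(v[1,1]);b=np.array([a[1],-a[0]]);mu=P.mean(0);u=(P-mu)@a;y=(P-mu)@b
print("hd",np.degrees(np.arctan2(a[1],a[0])),"len",np.ptp(u),"wid",np.ptp(y),"mid",mu+a*(u.min()+u.max())/2+b*(y.min()+y.max())/2)
sh=abs(u)<.02;print("shaft lateral",(mu+b*y[sh].mean()+a*(u.min()+u.max())/2),np.ptp(y[sh]))
q=o["tool_rot"];print("tool x hd",2*np.degrees(np.arctan2(q[2],q[1])))
print("bowl rim",plane(c,[[335,204],[266,262],[285,222]],.06).round(3))
print({k:v for k,v in globals().items() if k=="grasp_offset"},[k for k in dir() if not k.startswith("_")])
```

```text
[[  14    7   38  124 3029]]
hd 107.6088782429218 len 0.18192064391249946 wid 0.053581448737981346 mid [ 0.62358247 -0.25349219]
shaft lateral [ 0.62364271 -0.25347307] 0.027224364953754923
tool x hd 109.56301700218236
bowl rim [[ 0.759 -0.349  0.06 ]
 [ 0.693 -0.472  0.06 ]
 [ 0.698 -0.4    0.06 ]]
{'grasp_offset': 0.0187} ['P', 'PlanningError', 'Ro', 'a', 'b', 'bone', 'c', 'cam', 'camera_info', 'cv2', 'get_obs', 'grasp_offset', 'hand_in', 'im', 'j', 'k', 'l', 'm', 'mu', 'np', 'o', 'p', 'plane', 'proj', 'q', 'read_camera', 's', 'sh', 'st', 't', 'u', 'v', 'w', 'x0', 'x1', 'y', 'y0', 'y1']
```

```bash
python3 -m handwheel '[-3.8,9.3,-18,0,0,-2,1,-3.8,9.3,-18,0,0,-2,1,-3.8,9.3,-18,0,0,-2,1,-3.8,9.3,-18,0,0,-2,1,-3.8,9.3,-18,0,0,-2,1,-3.8,9.3,-18,0,0,-2,1,-3.8,9.3,-18,0,0,-2,1,-3.8,9.3,-18,0,0,-2,1]' 25; python3 -c "from station import *;o=get_obs();print(o['eef_pos'],o['tool_rot'])"
```

```text
t: 3.53
eef_pos: [0.6251, -0.2514, 0.1209]
tool_rot: [-0.002, 0.589, 0.808, 0.001]
contact_force: [-0.1, -0.8, 0.5]
gripper_width: 1.003
[ 0.62505201 -0.25142706  0.12091719] [-0.00151763  0.58913652  0.80803124  0.00117003]
```

```bash
python3 -m handwheel '[-0.1,-0.2,-3,0,0,0,1,-0.1,-0.2,-6,0,0,0,1,-0.1,-0.2,-8.5,0,0,0,1,-0.1,-0.2,-10,0,0,0,1,-0.1,-0.2,-11,0,0,0,1,-0.1,-0.2,-11.6,0,0,0,1,-0.1,-0.2,-11.7,0,0,0,1]'; python3 -m handwheel '[0,0,0,0,0,0,0.2,0,0,0,0,0,0,0,0,0,0,0,0,0,0,0,0,0,0,0,0,0,0,0,0,0,0,0,0,0,0,0,0,0,0,0,0,0,0,0,0,0,0,0,0,0,0,0,0,0]' 30
```

```text
t: 4.12
eef_pos: [0.6246, -0.2539, 0.0042]
tool_rot: [-0.001, 0.589, 0.808, 0.001]
contact_force: [0.6, 0.3, 0.6]
gripper_width: 1.0
t: 4.78
eef_pos: [0.6246, -0.2539, 0.0043]
tool_rot: [-0.001, 0.589, 0.808, 0.001]
contact_force: [-0.4, -0.2, -0.0]
gripper_width: 0.002
```

The gripper shut completely, so it missed. I'll raise it and look.

Run:
```python
from h import *
o=get_obs();print(o['gripper_width'],o['eef_pos'])
a=read_camera("wrist")[:,:,::-1];b=read_camera("side")[:,:,::-1]
cv2.imwrite("pics/w3.png",np.hstack([cv2.resize(a,(480,360)),cv2.resize(b[180:330,220:360],(320,343)) if 0 else cv2.copyMakeBorder(cv2.resize(b[180:330,220:360],(320,343)),0,17,0,0,0)]))
```

```text
0.0023281498178461643 [ 0.62463094 -0.25387613  0.00426705]
```

View pics/w3.png

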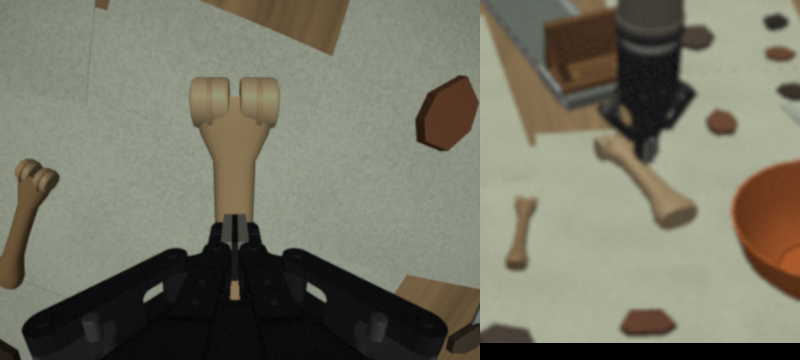

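Run:
```python
from h import *
o=get_obs();c=cam("side")
print("side proj TCP z=.004,.02,.03,.04",proj(c,[[.6246,-.2539,z] for z in (.004,.02,.03,.04)]).round(1).tolist())
b=read_camera("side")[:,:,::-1];s=read_camera("scene")[:,:,::-1];w=read_camera("wrist")[:,:,::-1]
f=lambda i,x,y,n:cv2.resize(i[y:y+n,x:x+n],(400,400),interpolation=3)
cv2.imwrite("pics/w4.png",np.hstack([f(b,255,215,70),f(s,190,220,70)]))
print("scene proj",proj(cam("scene"),[[.6246,-.2539,z] for z in (.004,.02,.03,.04)]).round(1).tolist())
```

```text
side proj TCP z=.004,.02,.03,.04 [[291.5, 259.8], [291.6, 255.3], [291.7, 252.5], [291.8, 249.7]]
scene proj [[226.4, 259.7], [226.0, 254.9], [225.7, 251.8], [225.4, 248.7]]
```

View pics/w4.png

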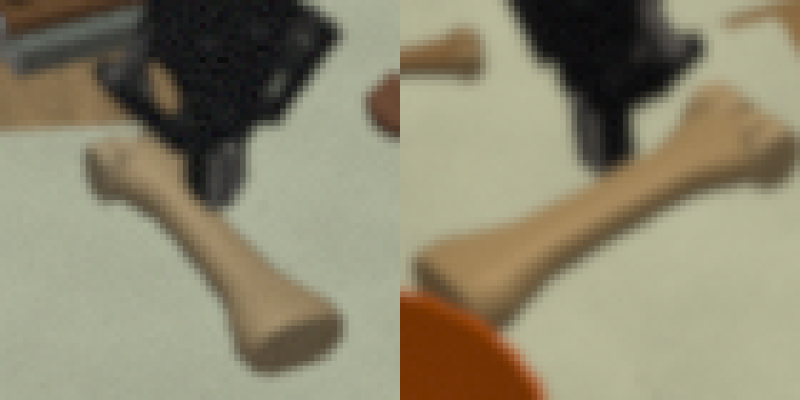

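Both fixed views put the shut fingertips about 36 mm above the table, on top of the shaft, while the reported TCP z is 4 mm. Casting through the wrist picture gives a similar gap. I'll test this physically: open, then step down and watch for table contact.

```bash
python3 -m handwheel '[0,0,0.3,0,0,0,1,0,0,0.3,0,0,0,1,0,0,0.3,0,0,0,1,0,0,0.3,0,0,0,1,0,0,0.3,0,0,0,1,0,0,0.3,0,0,0,1,0,0,0.3,0,0,0,1]'; python3 -m handwheel '[0,0,-0.5,0,0,0,1,0,0,-0.5,0,0,0,1,0,0,-0.5,0,0,0,1]';python3 -m handwheel '[0,0,-0.3,0,0,0,1,0,0,-0.3,0,0,0,1,0,0,-0.3,0,0,0,1]'
python3 - <<'E'
from h import *
o=get_obs();print(o['eef_pos'],o['contact_force'],o['gripper_width'])
E
```

```text
t: 5.62
eef_pos: [0.6246, -0.2539, 0.0071]
tool_rot: [-0.001, 0.589, 0.808, 0.001]
contact_force: [0.3, -0.7, -0.7]
gripper_width: 0.975
t: 5.87
eef_pos: [0.6241, -0.2536, 0.0015]
tool_rot: [-0.002, 0.589, 0.808, 0.001]
contact_force: [0.4, 0.6, -0.4]
gripper_width: 1.002
t: 6.12
eef_pos: [0.6239, -0.2535, -0.0018]
tool_rot: [-0.002, 0.589, 0.808, 0.001]
contact_force: [-0.6, 0.3, 0.2]
gripper_width: 0.999
[ 0.62392506 -0.25353356 -0.00176826] [-0.56424393  0.32752738  0.23646184] 0.9994125698710828
```

```bash
python3 -m handwheel '[0,0,-0.4,0,0,0,1,0,0,-0.4,0,0,0,1,0,0,-0.4,0,0,0,1]';python3 -m handwheel '[0,0,-0.4,0,0,0,1,0,0,-0.4,0,0,0,1,0,0,-0.4,0,0,0,1]'
python3 - <<'E'
from h import *
o=get_obs();print(o['eef_pos'],o['contact_force'],o['gripper_width'])
b=read_camera("side")[:,:,::-1];s=read_camera("scene")[:,:,::-1];w=read_camera("wrist")[:,:,::-1]
f=lambda i,x,y,n:cv2.resize(i[y:y+n,x:x+n],(400,400),interpolation=3)
cv2.imwrite("pics/w5.png",np.hstack([f(b,255,215,70),cv2.copyMakeBorder(cv2.resize(w,(400,300)),0,100,0,0,0)]))
E
```

```text
t: 6.37
eef_pos: [0.6237, -0.2534, -0.0061]
tool_rot: [-0.002, 0.589, 0.808, 0.001]
contact_force: [0.2, 0.3, -0.3]
gripper_width: 1.003
t: 6.62
eef_pos: [0.6234, -0.2533, -0.0105]
tool_rot: [-0.002, 0.589, 0.808, 0.001]
contact_force: [-0.3, 0.3, 0.6]
gripper_width: 0.997
[ 0.62344974 -0.25328666 -0.01045557] [-0.25959384  0.25379106  0.62839667] 0.9974033936321094
```

View pics/w5.png

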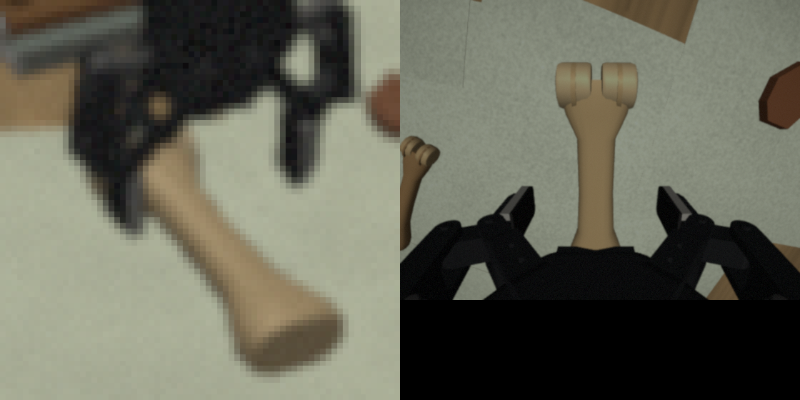

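Run:
```python
from h import *
c=cam("side")
for z in(0,.01,.02,.03,.04): print(z,proj(c,[[.6234-.047*.953,-.2533-.047*.303,z],[.6234+.047*.953,-.2533+.047*.303,z]]).round(1).tolist())
```

```text
0 [[276.3, 265.4], [305.3, 256.3]]
0.01 [[276.3, 262.6], [305.4, 253.5]]
0.02 [[276.4, 259.8], [305.6, 250.8]]
0.03 [[276.4, 257.0], [305.7, 248.0]]
0.04 [[276.5, 254.2], [305.9, 245.2]]
```

Both open fingertips are at z ≈ 0.032 with a reported TCP of −0.0105. Allowing 13 mm for the open swing, the real shut tip sits about 30 mm short of the reported TCP, so I'll offset all heights by that and go lower.

```bash
python3 -m handwheel '[0,0,-0.6,0,0,0,1,0,0,-1.2,0,0,0,1,0,0,-1.2,0,0,0,1]';python3 -m handwheel '[0.05,0,-0.4,0,0,0,1,0.05,0,-0.8,0,0,0,1,0.05,0,-0.8,0,0,0,1]'; python3 -m handwheel '[0,0,0,0,0,0,0,0,0,0,0,0,0,0,0,0,0,0,0,0,0,0,0,0,0,0,0,0,0,0,0,0,0,0,0,0,0,0,0,0,0,0,0,0,0,0,0,0,0]' 30
```

```text
t: 7.02
eef_pos: [0.6228, -0.2529, -0.0236]
tool_rot: [-0.003, 0.589, 0.808, 0.001]
contact_force: [-0.5, 0.9, -1.1]
gripper_width: 1.0
t: 7.27
eef_pos: [0.6226, -0.2524, -0.0328]
tool_rot: [-0.004, 0.589, 0.808, 0.0]
contact_force: [0.8, 0.5, -0.2]
gripper_width: 0.996
t: 7.85
eef_pos: [0.6228, -0.2526, -0.0325]
tool_rot: [-0.004, 0.589, 0.808, 0.001]
contact_force: [-1.3, 0.1, 3.0]
gripper_width: 0.321
```

Gripped at 27 mm, which matches the shaft. Lifting.

```bash
python3 -m handwheel '[0,0,2,0,0,0,0,0,0,5,0,0,0,0,0,0,8.5,0,0,0,0,0,0,12,0,0,0,0,0,0,15,0,0,0,0,0,0,17,0,0,0,0,0,0,17,0,0,0,0]'; python3 -m handwheel '[-2,7,0,0,0,0,0,-3,14,0,0,0,0,0,-4,20,0,0,0,-1,0,-5,25,0,0,0,-1,0,-6,29,0,0,0,-1,0,-6,29,0,0,0,-1,0,-6,29,0,0,0,-1,0,-6,29,0,0,0,-1,0]'
```

```text
t: 8.43
eef_pos: [0.6253, -0.2542, 0.1425]
tool_rot: [-0.0, 0.589, 0.808, 0.002]
contact_force: [0.1, -1.5, -1.8]
gripper_width: 0.319
t: 9.1
eef_pos: [0.5625, 0.0467, 0.1405]
tool_rot: [-0.003, 0.591, 0.806, 0.002]
contact_force: [-0.4, 1.2, -2.8]
gripper_width: 0.326
```

```bash
python3 -m handwheel '[-1.4,5,0,0,0,-1,0,-2.7,10,0,0,0,-1,0,-2.7,13.6,0,0,0,-1,0,-2.7,13.6,0,0,0,-1,0,-2.7,13.6,-4,0,0,-1,0,-2.7,13.6,-7,0,0,-1,0,-2.7,13.6,-10,0,0,-1,0,-2.7,13.6,-10,0,0,-1,0]'
python3 -c "
from station import *;o=get_obs();print(o['eef_pos'],o['tool_rot'],o['contact_force'])"
```

```text
t: 9.77
eef_pos: [0.5303, 0.1811, 0.0343]
tool_rot: [-0.006, 0.598, 0.802, -0.003]
contact_force: [-0.8, -0.8, -2.1]
gripper_width: 0.321
[0.53026163 0.18107843 0.03431922] [-0.00568904  0.59791412  0.80153486 -0.00286568] [-0.83919787 -0.83276894 -2.10497824]
```

```bash
python3 -m handwheel '[0.5,0.15,-1.5,0,0,0,0,0.5,0.15,-3,0,0,0,0,0.5,0.15,-3,0,0,0,0,0.5,0.15,-3,0,0,0,0]'
python3 - <<'E'
from h import *
o=get_obs();print(o['eef_pos'],o['tool_rot'],o['contact_force'])
w=read_camera("wrist")[:,:,::-1];cv2.imwrite("pics/w6.png",w);np.save("w6.npy",o,allow_pickle=True)
E
```

```text
t: 10.1
eef_pos: [0.535, 0.182, 0.0046]
tool_rot: [-0.006, 0.598, 0.801, -0.003]
contact_force: [-0.9, -0.1, -1.8]
gripper_width: 0.32
[0.53504822 0.18199394 0.00460141] [-0.00590778  0.59817626  0.80133544 -0.00343098] [-0.87954834 -0.14052793 -1.78584903]
```

View pics/w6.png

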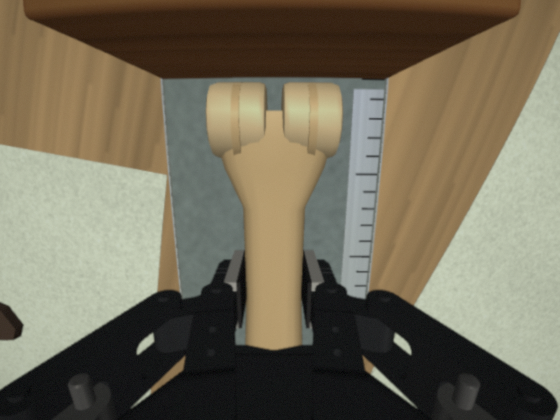

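The wrist view shows the bone straight along the middle of the board. The rollers at row 84 are just in front of the end plate's foot line at row 77. I'll work out the gap.

Run:
```python
from h import *
o=np.load("w6.npy",allow_pickle=True).item();c=cam("wrist",o)
L,R=plane(c,[[162,78],[386,78]],.022)[:,:2];F=(L+R)/2;n=(R-L)/np.linalg.norm(R-L);d=np.array([n[1],-n[0]])
print("F",F,"hd d",np.degrees(np.arctan2(d[1],d[0])),"width",np.linalg.norm(R-L))
E1=plane(c,[[167,170],[180,285],[386,80],[371,285]],.022)[:,:2];print("edges hd",[np.degrees(np.arctan2(*(E1[i+1]-E1[i])[::-1])) for i in(0,2)])
for z in(.045,.053,.06):
    p=plane(c,[[236,84],[314,84]],z)[:,:2];print(z,"gap",(p-F)@d)
b=plane(c,[[246,230],[303,230]],.053)[:,:2].mean(0);print("lat",(b-F)@n,"eef x",(o['eef_pos'][:2]-F)@d)
```

```text
F [0.50768984 0.27497863] hd d -73.55104957313982 width 0.11895028168182407
edges hd [np.float64(-72.65259361250982), np.float64(-72.29759988866317)]
0.045 gap [0.00714358 0.00712709]
0.053 gap [0.00837572 0.00836017]
0.06 gap [0.00945385 0.00943911]
lat 0.0010375144137917762 eef x 0.09692587489018376
```

```bash
python3 -m handwheel '[-0.1,0.4,-0.5,0,0,0,0,-0.1,0.4,-1,0,0,0,0,-0.1,0.4,-1.3,0,0,0,0,-0.1,0.4,-1.3,0,0,0,0]'; python3 -m handwheel '[0,0,-0.15,0,0,0,0,0,0,-0.15,0,0,0,0]'
```

```text
t: 10.48
eef_pos: [0.5344, 0.1865, -0.008]
tool_rot: [-0.006, 0.598, 0.801, -0.003]
contact_force: [0.2, 0.7, -2.1]
gripper_width: 0.323
t: 10.65
eef_pos: [0.5342, 0.1864, -0.0096]
tool_rot: [-0.006, 0.598, 0.801, -0.003]
contact_force: [-0.4, -0.1, -1.6]
gripper_width: 0.32
```

```bash
python3 -m handwheel '[0,0,-0.1,0,0,0,0,0,0,-0.1,0,0,0,0]'; python3 -m handwheel '[0,0,-0.1,0,0,0,0,0,0,-0.1,0,0,0,0]'
```

```text
t: 10.82
eef_pos: [0.5344, 0.1864, -0.0103]
tool_rot: [-0.006, 0.598, 0.801, -0.003]
contact_force: [-0.6, 0.7, 0.3]
gripper_width: 0.323
t: 10.98
eef_pos: [0.5344, 0.1864, -0.0104]
tool_rot: [-0.006, 0.598, 0.801, -0.003]
contact_force: [-4.1, -0.5, 10.5]
gripper_width: 0.32
```

Table contact confirmed, since the support force reversed. Releasing, rising, then moving behind the slide.

```bash
python3 -m handwheel '[0,0,0.1,0,0,0,1,0,0,0.1,0,0,0,1,0,0,0.1,0,0,0,1,0,0,0.1,0,0,0,1,0,0,0.1,0,0,0,1,0,0,0.1,0,0,0,1,0,0,0.1,0,0,0,1]'; python3 -m handwheel '[0,0,2,0,0,0,1,0,0,5,0,0,0,1,0,0,9,0,0,0,1,0,0,13,0,0,0,1,0,0,16,0,0,0,1,0,0,16,0,0,0,1]'; python3 -m handwheel '[0,-3,0,0,0,0,0,2,-7,0,0,0,0,0,3,-11,0,0,0,0,0,4,-15,0,0,0,0,0,5.5,-18.5,0,0,0,0,0,6.4,-21.6,0,0,0,0,0,6.4,-21.6,0,0,0,0,0,6.4,-21.6,0,0,0,0,0]'
python3 - <<'E'
from h import *
o=get_obs();d=np.array([np.cos(np.radians(-73.2)),np.sin(np.radians(-73.2))]);n=np.array([-d[1],d[0]])
F=np.array([.5077,.2749]);e=o['eef_pos'];print(e,(e[:2]-F)@d,(e[:2]-F)@n,o['gripper_width'])
w=read_camera("wrist")[:,:,::-1];cv2.imwrite("pics/w7.png",w);np.save("w7.npy",o,allow_pickle=True)
E
```

```text
t: 11.57
eef_pos: [0.5344, 0.1864, -0.0095]
tool_rot: [-0.006, 0.598, 0.801, -0.003]
contact_force: [-0.1, -0.2, 0.4]
gripper_width: 1.002
t: 12.07
eef_pos: [0.5384, 0.1874, 0.1567]
tool_rot: [-0.004, 0.598, 0.801, 0.002]
contact_force: [0.5, -0.8, 0.2]
gripper_width: 0.998
t: 12.73
eef_pos: [0.6023, -0.0315, 0.1563]
tool_rot: [-0.004, 0.6, 0.8, 0.002]
contact_force: [-0.2, -0.1, 0.2]
gripper_width: -0.001
[ 0.60226378 -0.0315149   0.1563043 ] 0.3206688984009506 0.001964100381235526 -0.0007016791416863902
```

View pics/w7.png

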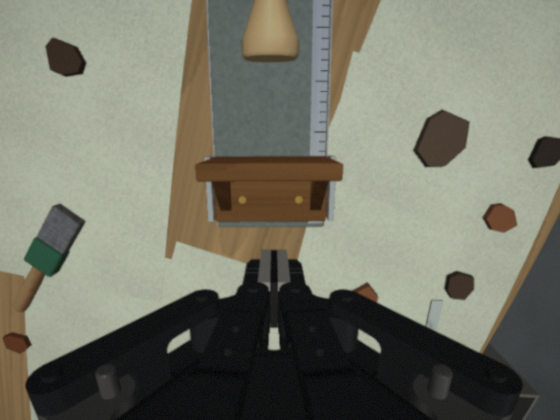

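The bone lies straight on the board, with its flat end at (270, 58). The slide's plate top spans rows 158–180 and its foot ends at row ~224.

Run:
```python
from h import *
o=np.load("w7.npy",allow_pickle=True).item();c=cam("wrist",o)
d=np.array([np.cos(np.radians(-73.2)),np.sin(np.radians(-73.2))]);n=np.array([-d[1],d[0]]);F=np.array([.5077,.2749])
for nm,px,z in(("top front",[269,158],.103),("top rear",[269,180],.103),("foot rear",[270,223],.03),("bone flat end",[270,60],.030)):
    p=plane(c,[px],z)[0,:2];print(nm,((p-F)@d).round(4),((p-F)@n).round(4))
```

```text
top front 0.2719 -0.0012
top rear 0.2896 -0.0015
foot rear 0.3489 -0.0024
bone flat end 0.1827 -0.0004
```

```bash
python3 -m handwheel '[-0.2,-0.1,-3,0,0,0,0,-0.2,-0.1,-6,0,0,0,0,-0.2,-0.1,-9,0,0,0,0,-0.2,-0.1,-11,0,0,0,0,-0.2,-0.1,-12.6,0,0,0,0,-0.2,-0.1,-12.6,0,0,0,0]'; python3 -m handwheel '[-0.3,1,0,0,0,0,0,-0.6,2,0,0,0,0,0,-0.87,2.9,0,0,0,0,0,-1.16,3.8,0,0,0,0,0,-1.16,3.8,0,0,0,0,0]'
```

```text
t: 13.28
eef_pos: [0.5969, -0.0271, 0.0264]
tool_rot: [-0.007, 0.598, 0.802, 0.0]
contact_force: [-0.9, 0.8, 0.2]
gripper_width: 0.002
t: 13.7
eef_pos: [0.5851, 0.0146, 0.0271]
tool_rot: [-0.008, 0.596, 0.803, 0.001]
contact_force: [0.5, 0.9, -0.2]
gripper_width: 0.005
```

```bash
python3 -m handwheel '[-0.29,1,0,0,0,0,0,-0.6,2,0,0,0,0,0,-0.9,3,0,0,0,0,0,-1.2,4,0,0,0,0,0]'
python3 - <<'E'
from h import *
o=get_obs();print(o['contact_force'],o['eef_pos'])
d=np.array([np.cos(np.radians(-73.2)),np.sin(np.radians(-73.2))]);F=np.array([.5077,.2749]);print((o['eef_pos'][:2]-F)@d)
w=read_camera("wrist")[:,:,::-1];cv2.imwrite("pics/w8.png",w);np.save("w8.npy",o,allow_pickle=True)
E
```

```text
t: 14.03
eef_pos: [0.5734, 0.0553, 0.0276]
tool_rot: [-0.007, 0.596, 0.803, 0.002]
contact_force: [0.7, -2.9, 2.8]
gripper_width: 0.002
[ 0.7059725  -2.8965522   2.75684805] [0.57342555 0.05526416 0.02764743]
0.22925844168953416
```

View pics/w8.png

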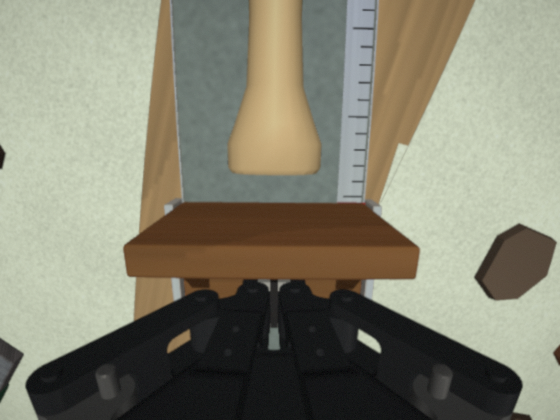

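The slide is moving with the fingers: its face foot is at row 203, the bone end at row 174, so about 20 mm remain. I'll continue in slower steps and watch the force.

```bash
python3 -m handwheel '[-0.12,0.4,0,0,0,0,0,-0.23,0.8,0,0,0,0,0,-0.35,1.2,0,0,0,0,0,-0.43,1.5,0,0,0,0,0]'; python3 -m handwheel '[-0.06,0.2,0,0,0,0,0,-0.12,0.4,0,0,0,0,0]';python3 -m handwheel '[-0.06,0.2,0,0,0,0,0,-0.1,0.3,0,0,0,0,0]'
```

```text
t: 14.42
eef_pos: [0.5682, 0.0737, 0.0272]
tool_rot: [-0.008, 0.595, 0.803, 0.002]
contact_force: [-0.4, -3.1, 1.2]
gripper_width: -0.0
t: 14.58
eef_pos: [0.567, 0.0774, 0.0272]
tool_rot: [-0.008, 0.595, 0.803, 0.002]
contact_force: [0.8, -2.9, 0.5]
gripper_width: 0.0
t: 14.75
eef_pos: [0.5668, 0.0782, 0.0273]
tool_rot: [-0.007, 0.596, 0.803, 0.001]
contact_force: [2.4, -9.1, -2.0]
gripper_width: 0.002
```

```bash
python3 -m handwheel '[-0.06,0.2,0,0,0,0,0,-0.06,0.2,0,0,0,0,0,-0.06,0.2,0,0,0,0,0]'
python3 - <<'E'
from h import *
o=get_obs();w=read_camera("wrist")[:,:,::-1];cv2.imwrite("pics/w9.png",w);np.save("w9.npy",o,allow_pickle=True)
d=np.array([np.cos(np.radians(-73.2)),np.sin(np.radians(-73.2))]);F=np.array([.5077,.2749]);print((o['eef_pos'][:2]-F)@d,o['contact_force'])
E
```

```text
t: 15.0
eef_pos: [0.5669, 0.078, 0.0273]
tool_rot: [-0.005, 0.597, 0.802, 0.001]
contact_force: [2.3, -6.2, -1.7]
gripper_width: -0.001
0.20556495200077965 [ 2.26660762 -6.21599212 -1.66681312]
```

It stopped firmly at about 7 N with no further travel, at TCP x 0.2056 against 0.206 expected. Backing off straight, then raising for a last look.

```bash
python3 -m handwheel '[0.15,-0.5,0,0,0,0,0,0.4,-1.4,0,0,0,0,0,0.7,-2.3,0,0,0,0,0,0.7,-2.3,0,0,0,0,0]'; python3 -m handwheel '[0,0,3,0,0,0,0,0,0,7,0,0,0,0,0,0,11,0,0,0,0,0,0,15,0,0,0,0,0,0,18,0,0,0,0,0,0,22,0,0,0,0,0,0,22,0,0,0,0]'
python3 - <<'E'
from h import *
o=get_obs();w=read_camera("wrist")[:,:,::-1];np.save("w10.npy",o,allow_pickle=True);print(o['eef_pos'])
cv2.imwrite("pics/w10.png",w)
E
```

```text
t: 15.38
eef_pos: [0.5745, 0.0524, 0.0275]
tool_rot: [-0.005, 0.598, 0.802, 0.001]
contact_force: [0.4, -0.4, 0.3]
gripper_width: 0.002
t: 15.97
eef_pos: [0.5787, 0.0523, 0.2551]
tool_rot: [-0.001, 0.598, 0.801, 0.005]
contact_force: [2.3, -1.3, 1.2]
gripper_width: -0.002
[0.57871027 0.05227864 0.25514505]
```

View pics/w10.png

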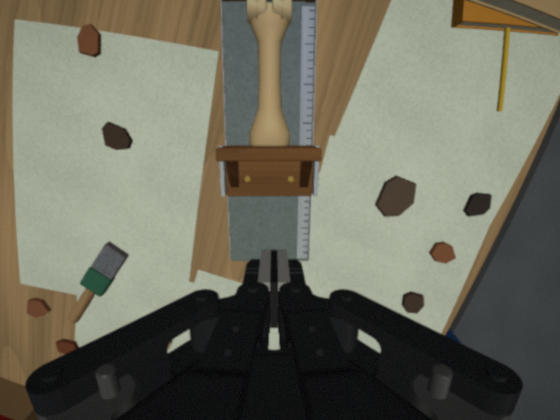

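The bone lies straight between the slide (top at rows 147–161) and the end plate. Its flat end is at the slide at row 146. I'll check the numbers.

Run:
```python
from h import *
o=np.load("w10.npy",allow_pickle=True).item();c=cam("wrist",o)
d=np.array([np.cos(np.radians(-73.2)),np.sin(np.radians(-73.2))]);n=np.array([-d[1],d[0]]);F=np.array([.5077,.2749])
for nm,px,z in(("top front",[269,147],.103),("top rear",[269,161],.103),("foot rear",[270,194.5],.03),("board end",[269,261],.022)):
    p=plane(c,[px],z)[0,:2];print(nm,((p-F)@d).round(4),((p-F)@n).round(4))
im=cv2.imread("pics/w10.png");mids=[]
for v in(40,60,80,100):
    r=cv2.cvtColor(im[v:v+1,240:300],cv2.COLOR_BGR2HSV)[0,:,1];x=np.where(r>r.max()*.6)[0]+240;mids.append([(x[0]+x[-1])/2,v])
P=plane(c,mids,.038)[:,:2];print("bone hd",np.degrees(np.arctan2(*(P[-1]-P[0])[::-1])),"lat",((P-F)@n).round(4))
```

```text
top front 0.1804 -0.0001
top rear 0.196 -0.0003
foot rear 0.2499 0.0001
board end 0.3567 -0.0023
bone hd -73.61446904960003 lat [ 0.0003  0.0001 -0.0001 -0.0002]
```

The slide reads 180.4 mm and the bone is within 0.5° of square and centred. Handing in.

```bash
python3 -c "from station import *;print(hand_in())"
```

```text
the job is handed in; nothing more can be done
None
```

I laid the cattle bone flat along the middle of the board, roller end towards the end plate. I then pushed the slide up with shut fingers until it stopped, at about 7–9 N at the wrist. After that I backed off and left the slide where it was. The job was handed in at about 16 s and no verdict was reported.

**Last checks, from the final wrist view:**
- **Slide reading:** about 180.4 mm, and the slide's foot position gives about 180 mm as well.
- **Bone position:** within 0.5° of the board's axis and within 1 mm of the middle line.
- **Stop:** pressing again gave no further travel, so the bone is against the end plate. I inferred that contact from the stop and the reading, because the plate end was at the edge of the picture.
- **Sheep bone and sherds:** I never touched them knowingly, but I did not measure their positions again.

**What disagreed:** the fingertips really end about 30 mm short of the reported TCP. Because of that, the first grasp closed just above the bone. I found the offset from the two fixed camera views, corrected for it, and the second grasp held. I viewed 13 pictures, three past the budget of 10.

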